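# Clear the flap, pull the fume filter and show it to the camera

## Robot

A 6-joint arm with a two-finger parallel gripper is mounted at the origin on the work surface. World frame = base frame: x ahead of the robot, y to its left, z up, the work surface at z = 0. Lengths are in mm, angles in rad, forces in N, time in s.
With the tool pointing down it reaches from about 350 to 875 mm from the base axis. Payload 4.2 kg.
Tool frame: the origin (TCP) lies between the finger pads; the fingertips stand 19 mm ahead of it and the grasp point (between the pads) is the TCP; z points along the fingers, y is the line along which they close (so a half turn about z gives the same grasp; the last joint's range is limited). The gripper opens to 85 mm and grips with 20 to 120 N. Pads are 22 mm wide; open, the fingers measure 114 mm over their backs; the gripper's body (76 mm by 85 mm) begins 54 mm behind the grasp point. The pads swing forward as they close: fully open they stand 13 mm farther back than shut.
Start: joints at [-0.989, 0.385, 0.008, 0, -1.194, -0.259], TCP at [198.28, -592.692, 226.812] pointing down, gripper open.
Joint ranges: [-3.14, 3.14], [-1.21, 2.06], [-1.07, 1.41], [-3.16, 2.05], [-2.99, -0.16], [-3.1, 3.1]. Speed limits (rad/s): [2.79, 2.79, 3.14, 3.14, 3.14, 3.14].

## Interface

Orientations are given as a rotation vector (axis times angle).
In Python, from cell import ctrl gives the robot as it stands.
- The arm moves only by the tool jog_arm, never from a script. Its argument "series" is a list of rows, each a list of 7 numbers: the shift along the tool's x, y, z in m, then the turn, a rotation vector about the tool's x, y, z in degrees, then the closure, from 0 (fully open) to 1 (shut). In form: [[dx, dy, dz, rx, ry, rz, gripper], ...]. A call has 1 to 8 rows; each row is the pose to reach, as a shift and turn from the pose commanded when the call began, along the tool's axes at that moment; what a row does not reach only later rows make up. A row lasts 1/10 s, in which the tool goes at most 50 mm and 8.59 degrees, less where a joint would pass 70% of its speed; a pose out of reach is approached as far as the arm can. A call with a gripper value outside its range is refused whole. The fingers move at their own pace and stop on an object; "squeeze" is the grip in N (left out, the last holds). Time passes only in rows, so rows that repeat a pose let the fingers close. It gives the time, the measured TCP pose, the force, the opening and the grip force at its end, in the units of the state.
- ctrl.sense(): the state, without advancing time (a new reading comes with each control period).
- ctrl.get_image(name): name is "side" or "top" or "wrist"; returns the picture (400x640x3 uint8, red, green, blue); there is no depth.
- ctrl.camera_params(name): a dict with "camera_matrix" (3x3 intrinsics, pixels), "rvec" (rotation vector, rad) and "tvec" (3), from world to camera coordinates, as OpenCV has them. Camera axes: x right, y down, z forward; pixel columns grow to the right and rows downward; lengths in mm; the calibration is good to about 2 mm. A picture is of the moment at which its call begins: read the wrist's pose just before it. camera_params takes no time and is no camera call; for the wrist camera it gives the pose at the moment of the call.
- ctrl.job_done(): hands the job in; it is judged then, once.
The state is a dict: "t": time; "joint_pos": joint angles; "qd": joint speeds; "effort": joint torques, N m; "tool_pos": TCP position; "ee_rot": TCP orientation; "force": force on the tool from outside, world axes, zero at the start; "ft_torque": the same for the moment, N m; "opening": finger opening in mm; "gripper_force": force on a finger pad.
Only numpy, scipy, OpenCV 4.12 (cv2) and the standard library are available. Lean on these libraries where they do the work, as an engineer would, in place of code of your own. Each camera call takes 0.05 s, during which the arm holds its last target. There are 200 camera calls.

## Task

Two acrylic offcuts are lying on the flap of the blue filter box: wipe them off into the box's grey catch tray with the scraper block, never with the fingers, then stand or lay the scraper back on the bench. After that lift the flap right up so that it stays open, draw the filter plate (with the red pull tab) up out of its guides, and hold it upright in front of the inspection camera, about 10 cm from the lens, centred on it and with a broad face square to it. Finish while still holding the filter plate there; do not knock the camera, and leave the gear motor, breadboard and screwdriver where they are.

Things in the scene. Friction and masses are not known exactly. Their poses are not given: they have to be found in the camera images.
- filter_box: Blue open-topped box fixed to the bench, 170 (x) x 160 (y) x 100 mm high, walls and floor 5 mm, shut by the grey flap; origin at the centre of its underside. Its x points to the hinge side (far from the robot); its -x side has air slots; the grey catch tray is on its +y side. Turned up to 0.3 rad either way. The filter plate stands inside on the floor, at the box's x = 0, y = 0.
- tray_in (a point): Centre of the inner floor of the catch tray (part of the filter box), 4 mm above the bench, 130 mm along the box's +y from its centre. Open-topped, 170 (x) x 100 (y) mm outside, walls 4 mm thick and 30 mm high, joined to the box's +y side. Axes as the box.
- flap (a joint): Hinge of the flap, rad: 0 shut, grows as it is lifted, stop at 1.8; upright at 1.57. A stiff hinge: the flap stays at any angle where it is left. It takes about 2.5 N at the knob to lift. Near upright (1.4 or more) it leaves room for a gripper over the filter plate; its knob side then faces away from the robot.
- flap_hinge (a point): Middle of the flap's hinge line, which runs along the box's y, 85 mm along the box's +x from its centre, 100 mm above the bench. The flap is a grey plate 182 mm from hinge to front edge, 160 mm wide (y), 6 mm thick; its flat top is 106 mm above the bench when shut; it overhangs the box's front (-x) wall by 12 mm.
- flap_knob (a point): Centre of the flap's yellow knob: a round bar 20 mm across, 24 mm long along the box's y, on a black stem 10 (x) x 12 (y) mm. Shut, it is 70 mm along the box's -x from its centre and 136 mm above the bench: 155 mm from the hinge line along the flap and 36 mm above the hinge. Pinched on its two ends, the bar turns between the fingers as the flap swings.
- plate_center (a point): Centre of the filter plate, hidden in the box under the flap: 110 mm wide (x), 12 mm thick (y), 70 mm high (z), black frame, white pleats on both broad (x-z) faces, about 0.12 kg. In the box it is 40 mm above the bench at the box's centre, axes as the box. Guides 55 mm high hold its side edges with 2 mm play; it comes straight up (100 mm clears the box).
- tab_center (a point): Centre of the filter plate's red pull tab, 28 mm wide (x), 12 mm thick (y), 20 mm high, standing on the middle of the plate's upper edge: 45 mm above the plate's centre; in the box 85 mm above the bench. Free room of 69 mm on both sides (y) of it inside the box.
- chip_a_center (a point): Centre of an orange acrylic offcut, 36 (x) x 30 (y) x 8 mm, about 10 g, lying loose on the shut flap.
- chip_b_center (a point): Centre of a green acrylic offcut, 36 (x) x 30 (y) x 8 mm, about 10 g, lying loose on the shut flap, nearer to the tray than the orange one. Both lie within 45 mm of the box's centre along the box's x.
- scraper_center (a point): Centre of the scraper block, which stands on the bench: a wooden block 100 mm long (its x), 24 mm thick (its y), 50 mm high with a black rubber foot 10 mm high and 20 mm thick; this point is 25 mm above its foot. About 0.12 kg.
- camera: Inspection camera on a stand, fixed to the bench: round foot 70 mm across, thin post, black camera body 70 (x) x 30 (y) x 34 mm centred 160 mm above the bench (top at 177 mm); origin at the centre of the foot. It looks along its own +y, level.
- lens (a point): Front of the camera's lens, 25 mm along the camera's +y from its axis, 160 mm above the bench. Its +y is the direction of view, z is up.
- motor_wheel: Yellow gear motor with a black rubber wheel, about 64 x 60 x 55 mm, bystander; origin at the middle of its underside.
- breadboard: White breadboard 83 x 55 x 9 mm, bystander; origin at the centre of its underside.
- screwdriver: Screwdriver with a red handle lying on the bench, bystander; its x runs along the blade.
Not all that is in view belongs to the job. What is shaped like the part that bears chip_b_center but white is not meant. Of the things shaped like the part that bears scraper_center, the wooden one is meant.

How it is judged (in metres and radians):
On the way, in this order (a step that is already met when the one before it is completed fails the run):
1. both offcuts are in the catch tray, the scraper is held (x of chip_a_center in the frame of tray_in between -0.085 and 0.085 m and y of chip_a_center in the frame of tray_in between -0.052 and 0.052 m and height (world z) of each of chip_a_center, chip_b_center below 0.045 m and x of chip_b_center in the frame of tray_in between -0.085 and 0.085 m and y of chip_b_center in the frame of tray_in between -0.052 and 0.052 m and contact force between the fingers and scraper above 1 N and value of joint flap below 0.15 rad), for 0.1 s.
2. the scraper stands or lies on the bench, let go, and the flap is still shut (height (world z) of scraper_center below 0.056 m and contact force between the fingers and scraper below 0.1 N and contact force between scraper and filter_box below 0.1 N and linear speed of scraper below 0.03 m/s and value of joint flap below 0.15 rad), for 0.1 s.
3. the flap is up (beyond 1.2 rad) (value of joint flap above 1.2 rad), for 0.1 s.
4. the filter plate is held clear above its guides (contact force between the fingers and filter_plate above 1 N and contact force between filter_plate and filter_box below 0.1 N and height (world z) of plate_center above 0.11 m), for 0.1 s.
At the end, for the whole second after the job is handed in: Plate held still, upright and square to the lens (15 degrees), its centre 50 to 150 mm before the lens and within 30 mm sideways and in height, touching neither box nor camera; flap beyond 1.2 rad; both offcuts in the tray; scraper let go on the bench (contact force between the fingers and filter_plate above 1 N and contact force between each of filter_plate, scraper and filter_box below 0.1 N and y of plate_center in the frame of lens between 0.05 and 0.15 m and x of plate_center in the frame of lens between -0.03 and 0.03 m and z of plate_center in the frame of lens between -0.03 and 0.03 m and angle between plate_center's own z axis and vertical below 0.26 rad and angle between the y axis of plate_center and the y axis of lens, either way round below 0.26 rad and linear speed of each of filter_plate, scraper below 0.03 m/s and contact force between filter_plate and camera below 0.1 N and x of chip_a_center in the frame of tray_in between -0.085 and 0.085 m and y of chip_a_center in the frame of tray_in between -0.052 and 0.052 m and height (world z) of each of chip_a_center, chip_b_center below 0.045 m and x of chip_b_center in the frame of tray_in between -0.085 and 0.085 m and y of chip_b_center in the frame of tray_in between -0.052 and 0.052 m and height (world z) of scraper_center below 0.056 m and contact force between the fingers and scraper below 0.1 N and value of joint flap above 1.2 rad); the arm keeps its last pose, push and grip.
It fails at once if an offcut is handled with the fingers (contact force between the fingers and chip_a above 0.5 N or contact force between the fingers and chip_b above 0.5 N).
It fails at once if the camera is knocked (contact force between camera and anything else above 3 N).
It fails at once if a bystander is moved more than 40 mm (distance of any of motor_wheel, breadboard, screwdriver from where it was at the start of the episode above 0.04 m).
It also fails if it takes over 72 s, if anything falls off the work surface, if the arm or the gripper's body presses on something with over 40 N, if the wrist force passes 120 N, or if a joint passes its speed limit or range.

## Working session

There is one attempt and no reset: what is moved stays moved. The work goes in short steps, Python scripts to look and compute and a tool call to move; the robot and the scene stay as the last step left them, time stands still between calls to the robot, and variables do not carry over. Pictures are saved under pics/ and viewed, at most 10 in all, crops included, and the job is handed in when it is done.

Besides the shell and the picture viewer there is one more tool, called as name(argument=value, ...), one argument or row to a line, values as JSON. jog_arm: Moves the arm, as the interface text tells. Its arguments: {"type":"object","properties":{"series":{"type":"array","items":{"type":"array","items":{"type":"number"}}},"squeeze":{"type":"number"}},"required":["series"]}

```bash
mkdir -p pics; ls
python3 - <<'E'
from cell import ctrl
import cv2
print(ctrl.sense())
for n in("side","top"):
    cv2.imwrite(f"pics/{n}0.png",cv2.cvtColor(ctrl.get_image(n),cv2.COLOR_RGB2BGR)); print(n,ctrl.camera_params(n))
E
```

```text
pics
{'t': 0.0, 'joint_pos': array([-9.89410144e-01,  3.85558042e-01,  6.65461426e-03, -4.69706906e-04,
       -1.19399417e+00, -2.58614868e-01]), 'qd': array([-0.00057906,  0.00043454,  0.00027699, -0.00084608,  0.00066448,
        0.0016794 ]), 'effort': array([-1.51022534e-03, -3.92291164e+01,  1.88400882e+01,  4.18626577e+00,
       -4.69657636e-03,  7.15818743e-06]), 'tool_pos': array([ 198.0874932 , -592.17092473,  225.73630235]), 'ee_rot': array([ 0.50446747, -3.10035925, -0.00329295]), 'force': array([0.98168936, 0.16984476, 0.37222347]), 'ft_torque': array([-0.08979348, -0.00335503,  0.01371258]), 'gripper_force': 0.0, 'opening': 85.62451467018491}
side {'camera_matrix': array([[457.41506512,   0.        , 318.73256371],
       [  0.        , 457.41506512, 196.11735151],
       [  0.        ,   0.        ,   1.        ]]), 'rvec': array([ 0.10855567, -2.73300238,  1.4648524 ]), 'tvec': array([ 521.76309375,  153.32218778, 1002.72978945])}
top {'camera_matrix': array([[374.45527669,   0.        , 323.32405697],
       [  0.        , 374.45527669, 201.47645457],
       [  0.        ,   0.        ,   1.        ]]), 'rvec': array([ 2.16041263, -2.18449796,  0.0949143 ]), 'tvec': array([-29.04262199, 527.12429694, 872.81698   ])}
```

View pics/side0.png

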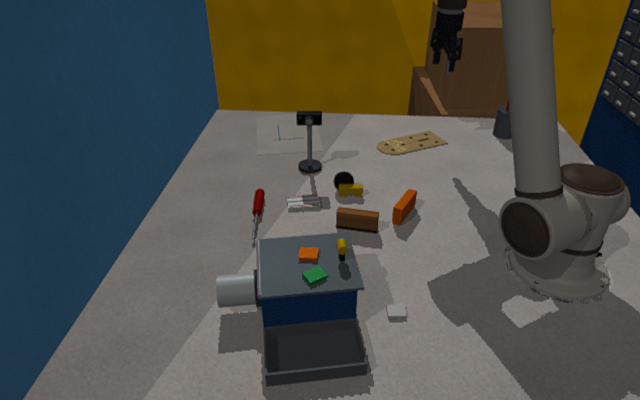

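View pics/top0.png

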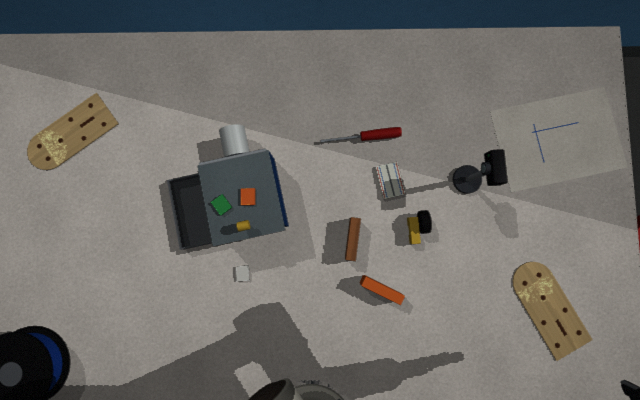

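Side view: box at (308,265) with an orange chip (309,255), a green chip (315,275) and a yellow knob (342,245). Wooden block at (357,219), inspection camera at (309,118), looking towards the side camera (+y).
Top view:
- **Scraper candidates:** wooden block (352,240) and orange block (382,290). I choose the wooden one.
- **Green chip candidates:** green on the flap (221,205) and white on the bench (242,273). I choose the green one.
- **Other items:** orange chip (248,197), breadboard (390,180), motor (418,228), screwdriver (365,136), camera foot (467,180).

```bash
cat > h.py <<'E'
import numpy as np, cv2
from scipy.spatial.transform import Rotation as R
from cell import ctrl
def cam(n):
    p=ctrl.camera_params(n); M=cv2.Rodrigues(p["rvec"])[0]; return p["camera_matrix"],M,np.array(p["tvec"]).ravel()
def ray(n,uv):
    K,M,t=cam(n); d=M.T@np.linalg.solve(K,[uv[0],uv[1],1.]); return -M.T@t,d/np.linalg.norm(d)
def onz(n,uv,z):
    c,d=ray(n,uv); return c+d*(z-c[2])/d[2]
def proj(n,P):
    K,M,t=cam(n); q=(M@np.atleast_2d(P).T).T+t; q=q@K.T; return q[:,:2]/q[:,2:]
def tri(r1,r2):
    (a,u),(b,v)=r1,r2; s=np.linalg.lstsq(np.c_[u,-v],b-a,rcond=None)[0]; p,q=a+s[0]*u,b+s[1]*v
    return (p+q)/2,np.linalg.norm(p-q)
def hsv(im): return cv2.cvtColor(im,cv2.COLOR_RGB2HSV)
def blobs(im,lo,hi,amin=25,roi=None):
    m=cv2.inRange(hsv(im),np.array(lo),np.array(hi))
    if roi: k=np.zeros_like(m); x0,y0,x1,y1=roi; k[y0:y1,x0:x1]=255; m&=k
    cs=[c for c in cv2.findContours(m,cv2.RETR_EXTERNAL,cv2.CHAIN_APPROX_NONE)[0] if cv2.contourArea(c)>amin]
    return sorted(cs,key=cv2.contourArea,reverse=True)
def save(im,f,roi=None,s=1):
    if roi: im=im[roi[1]:roi[3],roi[0]:roi[2]]
    cv2.imwrite("pics/"+f,cv2.resize(cv2.cvtColor(im,cv2.COLOR_RGB2BGR),None,fx=s,fy=s,interpolation=cv2.INTER_CUBIC))
E
python3 - <<'E'
from h import *
top=cv2.cvtColor(cv2.imread("pics/top0.png"),cv2.COLOR_BGR2RGB); side=cv2.cvtColor(cv2.imread("pics/side0.png"),cv2.COLOR_BGR2RGB)
a=cv2.resize(top[130:290,150:410],None,fx=3,fy=3,interpolation=cv2.INTER_CUBIC)
save(a,"crop1.png")
save(np.vstack([cv2.resize(top[130:230,440:540],None,fx=3,fy=3),cv2.resize(side[100:180,270:370],None,fx=3,fy=3)]),"crop2.png")
print([hsv(top)[v,u] for u,v in((248,197),(221,205),(352,240),(382,290),(240,180),(243,226),(283,205))])
E
```

```text
[array([  9, 208, 158], dtype=uint8), array([ 66, 172,  98], dtype=uint8), array([ 12, 160, 107], dtype=uint8), array([ 10, 213, 151], dtype=uint8), array([95, 36, 78], dtype=uint8), array([ 23, 187, 139], dtype=uint8), array([110, 130,  63], dtype=uint8)]
```

View pics/crop1.png

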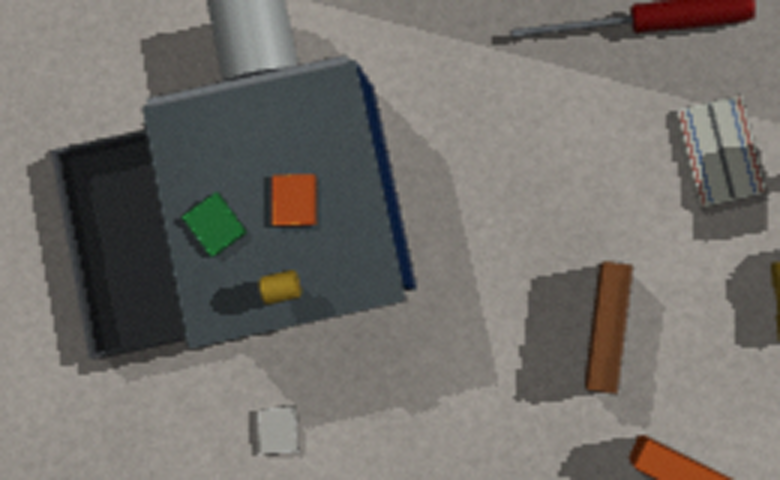

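View pics/crop2.png

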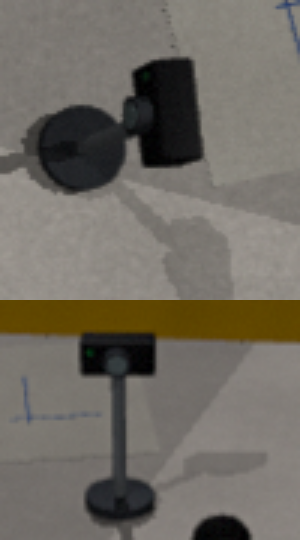

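Crops: the wooden block's top face runs from crop (615,263) to (603,392), and its end and material confirm the choice. Flap corners in full-image pixels are (199,164), (267,150), (285,229) and (213,246). The lens is at top (483,168) and side (309,121), facing +y.

Run:
```python
from h import *
np.set_printoptions(precision=1,suppress=True)
top=cv2.cvtColor(cv2.imread("pics/top0.png"),cv2.COLOR_BGR2RGB); side=cv2.cvtColor(cv2.imread("pics/side0.png"),cv2.COLOR_BGR2RGB)
def rect(c,z,n="top"):
    P=np.array([onz(n,p,z)[:2] for p in c.reshape(-1,2)+0.0]).astype(np.float32); (x,y),(w,h),a=cv2.minAreaRect(P); return np.array([x,y,w,h,a])
print("flap",[onz("top",p,106)[:2] for p in((199.,164.3),(267.3,150.),(285,229),(212.7,245.7))])
for nm,lo,hi,roi,z in(("orange",(4,170,60),(14,255,255),(200,150,290,240),114),("green",(50,90,40),(80,255,255),(200,150,290,240),114),
  ("knob",(17,120,70),(30,255,255),(220,210,270,240),146),("wood",(4,100,50),(16,200,255),(335,200,370,275),50)):
    for c in blobs(top,lo,hi,15,roi)[:2]:print(nm,cv2.contourArea(c),cv2.minAreaRect(c)[0],rect(c,z))
for nm,lo,hi,roi in(("knob",(17,120,70),(30,255,255),(330,230,355,262)),("wood",(4,100,40),(16,200,255),(325,200,385,235))):
    for c in blobs(side,lo,hi,15,roi)[:2]:print("side",nm,cv2.contourArea(c),cv2.boundingRect(c))
print("lens",tri(ray("top",(483.3,168.3)),ray("side",(309,120.7))),onz("top",(483.3,168.3),160))
q=[(133,65),(190,58),(202,158),(145,167)]
print("body",[onz("top",(u/3+440,v/3+130),177)[:2] for u,v in q])
print("foot",onz("top",(440+82/3,130+145/3),5))
for nm,p in (("motor",(418,228)),("bread",(390,180)),("screwd tip",(315,143)),("handle",(400,131)),("orangeblk",(382,290)),("whitechip",(242,273))):print(nm,onz("top",p,20)[:2])
```

```text
flap [array([604.4, 237.3]), array([634.6,  87.1]), array([460.4,  48.3]), array([426.2, 204.2])]
orange 203.0 (247.5, 196.0) [532.2 128.4  35.   28.1   0.3]
green 234.0 (220.88002014160156, 204.34002685546875) [514.8 185.6  37.7  32.   36.9]
knob 95.5 (242.73077392578125, 225.1538543701172) [468.5 131.1  18.2  27.   10.7]
wood 400.5 (352.3539123535156, 238.66925048828125) [ 437.8 -101.    24.8   98.4   81.7]
side knob 119.5 (336, 239, 12, 15)
side wood 704.0 (337, 207, 42, 24)
lens (array([ 578.7, -362.1,  162. ]), np.float64(0.7212255311968938)) [ 578.7 -363.   160. ]
body [array([ 609.4, -359.4]), array([ 613.7, -397.7]), array([ 546.2, -402. ]), array([ 540.6, -363.9])]
foot [ 581.6 -389.1    5. ]
motor [ 461.  -260.2]
bread [ 577.4 -196.6]
screwd tip [670.7 -16.1]
handle [ 698.1 -224.3]
orangeblk [ 316.4 -170.7]
whitechip [359.3 159.5]
```

```bash
cat >> h.py <<'E'
import json,sys
C=np.array([537.2,145.2]); YAW=.198
def box(x,y,z): c,s=np.cos(YAW),np.sin(YAW); return [C[0]+c*x-s*y,C[1]+s*x+c*y,z]
def rdown(a): y=np.array([np.cos(a),np.sin(a),0]); z=np.array([0,0,-1.]); return R.from_matrix(np.c_[np.cross(y,z),y,z])
def load():
    try: d=json.load(open("cmd.json")); return np.array(d[0]),R.from_rotvec(d[1])
    except FileNotFoundError: return np.array([198.28,-592.692,226.812]),R.from_rotvec([.5045,-3.1005,0])
def plan(calls):
    """calls: list of calls, each a list of (pos, yaw of tool y, grip); prints rows, stores end command"""
    p,q=load()
    for call in calls:
        rows=[]
        for P,a,g in call:
            d=q.inv().apply(np.array(P)-p)/1000; r=(q.inv()*rdown(a)).as_rotvec(degrees=True)
            rows.append([*np.round(d,3),*np.round(r,1),g])
        print(json.dumps([[float(v)+0 for v in r] for r in rows]))
        e=np.array(rows[-1]); p=p+q.apply(e[:3]*1000); q=q*R.from_rotvec(e[3:6],degrees=True)
    json.dump([p.tolist(),q.as_rotvec().tolist()],open("cmd.json","w"))
E
python3 - <<'E'
from h import *
a=np.radians(81.7); S=[437.8,-101]
plan([[(S+[150],a,0)]*1,[(S+[39],a,0)],[(S+[39],a,1)]])
E
```

```text
[[-0.383, 0.39, 0.077, 0.0, 0.0, 26.8, 0.0]]
[[0.0, 0.0, 0.111, 0.0, 0.0, 0.0, 0.0]]
[[0.0, 0.0, 0.0, 0.0, 0.0, 0.0, 1.0]]
```

jog_arm(
  series=[
    [-0.25,0.25,0,0,0,0,0],
    [-0.25,0.25,0,0,0,0,0],
    [-0.25,0.25,0,0,0,0,0],
    [-0.25,0.25,0,0,0,0,0],
    [-0.25,0.25,0,0,0,0,0],
    [-0.25,0.25,0,0,0,0,0],
    [-0.25,0.25,0,0,0,0,0],
    [-0.25,0.25,0,0,0,0,0],
  ],
  squeeze=60,
)

```text
t: 0.9
tool_pos: [357.7, -272.4, 226.9]
ee_rot: [-0.516, 3.098, 0.001]
force: [0.2, -0.6, 1.1]
opening: 85.5
gripper_force: 0.0
```

jog_arm(
  series=[
    [-0.133,0.14,0.077,0,0,26.8,0],
    [-0.133,0.14,0.077,0,0,26.8,0],
    [-0.133,0.14,0.077,0,0,26.8,0],
    [-0.133,0.14,0.077,0,0,26.8,0],
    [-0.133,0.14,0.077,0,0,26.8,0],
    [-0.133,0.14,0.077,0,0,26.8,0],
    [-0.133,0.14,0.077,0,0,26.8,0],
  ],
)

```text
t: 1.6
tool_pos: [437.6, -101.3, 149.4]
ee_rot: [-0.226, -3.132, 0.001]
force: [-0.2, -0.7, 0.2]
opening: 85.6
gripper_force: 0.0
```

Run:
```python
from h import *
np.set_printoptions(precision=2,suppress=True)
s=ctrl.sense(); print(s["t"],s["tool_pos"],s["ee_rot"],s["joint_pos"])
im=ctrl.get_image("wrist"); save(im,"w1.png")
for c in blobs(im,(4,90,40),(17,255,255),300)[:3]:
    r=cv2.minAreaRect(c); print(r, [onz("wrist",p,50)[:2] for p in cv2.boxPoints(r)])
```

```text
1.6 [ 437.59 -101.29  149.37] [-0.23 -3.13  0.  ] [ 0.14  0.17 -0.52  0.   -0.89 -1.85]
((208.65846252441406, 58.467689514160156), (153.8738250732422, 34.72422790527344), 19.440032958984375) [array([ 306.62, -221.61]), array([ 287.37, -207.21]), array([ 335.12, -111.91]), array([ 356.39, -124.4 ])]
((318.5, 195.5), (29.0, 119.0), 0.0) [array([ 484.07, -123.03]), array([ 385.35, -107.31]), array([388.57, -85.14]), array([487.64, -98.47])]
```

View pics/w1.png

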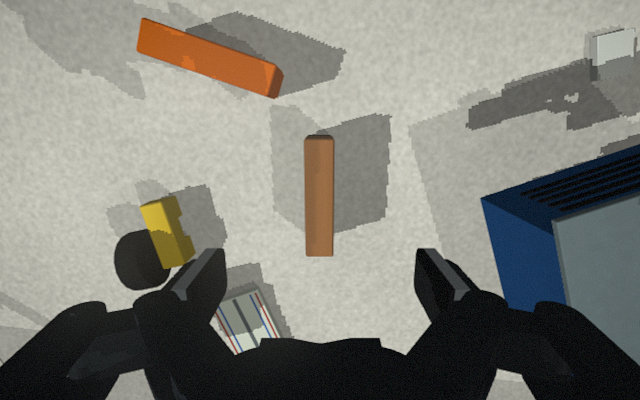

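The wooden block sits centred and aligned between the fingers at pixel (319,195). I descend and grip it.

jog_arm(
  series=[
    [0,-0.001,0.05,0,0,0,0],
    [0,-0.001,0.09,0,0,0,0],
    [0,-0.001,0.111,0,0,0,0],
    [0,-0.001,0.111,0,0,0,0],
    [0,-0.001,0.111,0,0,0,1],
    [0,-0.001,0.111,0,0,0,1],
    [0,-0.001,0.111,0,0,0,1],
    [0,-0.001,0.111,0,0,0,1],
  ],
)

```text
t: 2.45
tool_pos: [438.4, -102.3, 39.9]
ee_rot: [0.227, 3.131, 0.001]
force: [1.1, 0.5, -0.5]
opening: 28.3
gripper_force: 0.0
```

jog_arm(
  series=[
    [0,0,0,0,0,0,1],
    [0,0,0,0,0,0,1],
    [0,0,0,0,0,0,1],
    [0,0,0,0,0,0,1],
  ],
)

```text
t: 2.85
tool_pos: [438.4, -102.3, 40.1]
ee_rot: [0.226, 3.131, 0.0]
force: [-1.7, 0.6, 7.0]
opening: 22.1
gripper_force: 58.6
```

Run:
```python
from h import *
S=np.array([437.6,-102.2]); json.dump([[*S,38.8],rdown(np.radians(81.7)).as_rotvec().tolist()],open("cmd.json","w"))
a=np.radians(81.7); b=YAW+np.pi/2
P0=box(2,-62,230); n=lambda y,z:(box(2,y,z),b,1)
plan([[([*S,230],a,1)],[(P0,b,1)],[n(-62,146)],
 [n(y,146) for y in range(-54,3,8)],[n(y,146) for y in range(10,67,8)],[n(y,146) for y in (72,78,80,80,80)],
 [n(80,230)],[([*S,230],a,1)],[([*S,60],a,1)],[([*S,40],a,1)]])
```

```text
[[0.0, 0.0, -0.191, 0.0, 0.0, 0.0, 1.0]]
[[-0.086, 0.201, 0.0, 0.0, 0.0, -19.6, 1.0]]
[[0.0, 0.001, 0.084, 0.0, 0.0, 0.0, 1.0]]
[[0.0, 0.008, 0.0, 0.0, 0.0, 0.0, 1.0], [0.0, 0.016, 0.0, 0.0, 0.0, 0.0, 1.0], [0.0, 0.024, 0.0, 0.0, 0.0, 0.0, 1.0], [0.0, 0.032, 0.0, 0.0, 0.0, 0.0, 1.0], [0.0, 0.04, 0.0, 0.0, 0.0, 0.0, 1.0], [0.0, 0.048, 0.0, 0.0, 0.0, 0.0, 1.0], [0.0, 0.056, 0.0, 0.0, 0.0, 0.0, 1.0], [0.0, 0.064, 0.0, 0.0, 0.0, 0.0, 1.0]]
[[0.0, 0.008, 0.0, 0.0, 0.0, 0.0, 1.0], [0.0, 0.016, 0.0, 0.0, 0.0, 0.0, 1.0], [0.0, 0.024, 0.0, 0.0, 0.0, 0.0, 1.0], [0.0, 0.032, 0.0, 0.0, 0.0, 0.0, 1.0], [0.0, 0.04, 0.0, 0.0, 0.0, 0.0, 1.0], [0.0, 0.048, 0.0, 0.0, 0.0, 0.0, 1.0], [0.0, 0.056, 0.0, 0.0, 0.0, 0.0, 1.0], [0.0, 0.064, 0.0, 0.0, 0.0, 0.0, 1.0]]
[[0.0, 0.006, 0.0, 0.0, 0.0, 0.0, 1.0], [0.0, 0.012, 0.0, 0.0, 0.0, 0.0, 1.0], [0.0, 0.014, 0.0, 0.0, 0.0, 0.0, 1.0], [0.0, 0.014, 0.0, 0.0, 0.0, 0.0, 1.0], [0.0, 0.014, 0.0, 0.0, 0.0, 0.0, 1.0]]
[[0.0, 0.0, -0.084, 0.0, 0.0, 0.0, 1.0]]
[[0.148, -0.304, 0.0, 0.0, 0.0, 19.6, 1.0]]
[[0.001, 0.0, 0.17, 0.0, 0.0, 0.0, 1.0]]
[[0.0, 0.0, 0.02, 0.0, 0.0, 0.0, 1.0]]
```

jog_arm(
  series=[
    [0,0,-0.191,0,0,0,1],
    [0,0,-0.191,0,0,0,1],
    [0,0,-0.191,0,0,0,1],
    [0,0,-0.191,0,0,0,1],
    [0,0,-0.191,0,0,0,1],
  ],
)

```text
t: 3.35
tool_pos: [441.1, -102.3, 236.4]
ee_rot: [0.225, 3.119, 0.002]
force: [1.0, -1.0, -1.1]
opening: 21.3
gripper_force: 59.8
```

jog_arm(
  series=[
    [-0.086,0.201,0,0,0,-19.6,1],
    [-0.086,0.201,0,0,0,-19.6,1],
    [-0.086,0.201,0,0,0,-19.6,1],
    [-0.086,0.201,0,0,0,-19.6,1],
    [-0.086,0.201,0,0,0,-19.6,1],
    [-0.086,0.201,0,0,0,-19.6,1],
    [-0.086,0.201,0,0,0,-19.6,1],
  ],
)

```text
t: 4.05
tool_pos: [550.8, 83.8, 228.7]
ee_rot: [0.309, -3.124, 0.001]
force: [0.4, 0.3, -1.1]
opening: 21.2
gripper_force: 59.8
```

jog_arm(
  series=[
    [0,0.001,0.04,0,0,0,1],
    [0,0.001,0.07,0,0,0,1],
    [0,0.001,0.079,0,0,0,1],
    [0,0.001,0.079,0,0,0,1],
    [0,0.001,0.079,0,0,0,1],
  ],
)

```text
t: 4.55
tool_pos: [552.5, 84.7, 152.5]
ee_rot: [-0.308, 3.124, 0.0]
force: [0.9, -0.0, -0.9]
opening: 22.0
gripper_force: 59.8
```

Run:
```python
from h import *
np.set_printoptions(precision=2,suppress=True)
s=ctrl.sense(); print(s["t"],s["tool_pos"],s["ee_rot"],box(2,-61,151))
a=ctrl.get_image("side"); b=ctrl.get_image("top")
save(np.hstack([cv2.resize(a[190:390,210:400],None,fx=2,fy=2),cv2.resize(b[130:330,150:340],None,fx=2,fy=2)]),"wipe0.png")
```

```text
4.55 [552.49  84.75 152.48] [-0.31  3.12  0.  ] [np.float64(551.1601608102749), np.float64(85.78523828078352), 151]
```

View pics/wipe0.png

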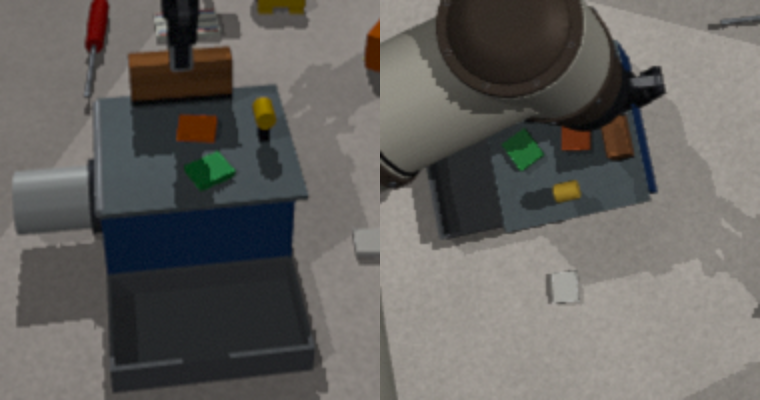

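The block is level, parallel to the box x axis and behind both chips, with the knob clear. I lower it 5 mm and wipe.

jog_arm(
  series=[
    [0,0,0.003,0,0,0,1],
    [0,0,0.005,0,0,0,1],
    [0,0,0.005,0,0,0,1],
  ],
)

```text
t: 4.95
tool_pos: [551.8, 85.2, 146.2]
ee_rot: [-0.309, 3.125, 0.0]
force: [-0.2, 0.8, 0.7]
opening: 21.9
gripper_force: 60.0
```

jog_arm(
  series=[
    [0,0.008,0,0,0,0,1],
    [0,0.016,0,0,0,0,1],
    [0,0.024,0,0,0,0,1],
    [0,0.032,0,0,0,0,1],
    [0,0.04,0,0,0,0,1],
    [0,0.048,0,0,0,0,1],
    [0,0.056,0,0,0,0,1],
    [0,0.064,0,0,0,0,1],
  ],
)

```text
t: 5.75
tool_pos: [539.1, 148.4, 146.2]
ee_rot: [-0.31, 3.126, -0.001]
force: [0.8, -3.7, 4.4]
opening: 21.4
gripper_force: 60.4
```

Run:
```python
from h import *
s=ctrl.sense(); print(s["t"],s["tool_pos"],s["force"],s["gripper_force"],box(2,3,146))
a=ctrl.get_image("side")
for nm,lo,hi in(("orange",(4,170,60),(14,255,255)),("green",(50,90,40),(80,255,255))):
    for c in blobs(a,lo,hi,15,(255,225,375,390)): print(nm,cv2.boundingRect(c),cv2.contourArea(c))
save(a,"wipe1.png",(210,190,400,390),2)
```

```text
5.75 [539.09037983 148.40010471 146.17097574] [ 0.75406985 -3.7041512   4.40493675] 60.44145226478577 [np.float64(538.5707975073881), np.float64(148.5348034715315), 146]
orange (302, 261, 21, 15) 202.5
orange (277, 239, 21, 12) 98.0
orange (311, 237, 20, 9) 70.5
green (300, 273, 25, 18) 284.5
```

jog_arm(
  series=[
    [0,0.008,0,0,0,0,1],
    [0,0.016,0,0,0,0,1],
    [0,0.024,0,0,0,0,1],
    [0,0.032,0,0,0,0,1],
    [0,0.04,0,0,0,0,1],
    [0,0.048,0,0,0,0,1],
    [0,0.056,0,0,0,0,1],
    [0,0.064,0,0,0,0,1],
  ],
)

```text
t: 6.6
tool_pos: [526.4, 211.0, 146.2]
ee_rot: [-0.309, 3.126, -0.001]
force: [0.6, -4.2, 4.9]
opening: 21.5
gripper_force: 60.6
```

jog_arm(
  series=[
    [0,0.006,0,0,0,0,1],
    [0,0.012,0,0,0,0,1],
    [0,0.014,0,0,0,0,1],
    [0,0.014,0,0,0,0,1],
    [0,0.014,0,0,0,0,1],
    [0,0.014,0,0,0,0,1],
  ],
)

```text
t: 7.2
tool_pos: [523.6, 224.9, 146.1]
ee_rot: [-0.309, 3.126, 0.0]
force: [0.9, -2.6, 5.2]
opening: 21.5
gripper_force: 60.6
```

Run:
```python
from h import *
s=ctrl.sense(); print(s["t"],s["tool_pos"],s["force"],s["gripper_force"],box(2,80,146))
a=ctrl.get_image("side")
for nm,lo,hi in(("orange",(4,170,60),(14,255,255)),("green",(50,90,40),(80,255,255))):
    for c in blobs(a,lo,hi,15,(255,225,375,390)):
        m=cv2.moments(c); P=onz("side",(m["m10"]/m["m00"],m["m01"]/m["m00"]),12)[:2]-box(0,130,0)[:2]
        k,l=np.cos(YAW),np.sin(YAW); print(nm,cv2.boundingRect(c),cv2.contourArea(c),"tray xy",P@[k,l],P@[-l,k])
save(a,"wipe2.png",(210,190,400,390),2)
```

```text
7.2 [523.6383993  224.87317816 146.11173075] [ 0.88344978 -2.58673945  5.21365708] 60.61810612678528 [np.float64(523.4242197836026), np.float64(224.03037409165015), 146]
orange (306, 324, 20, 15) 227.0 tray xy -9.589545187018926 -42.62173983184957
orange (279, 268, 23, 15) 203.0 tray xy 29.335313732599328 -197.4868652919431
orange (317, 265, 20, 11) 122.5 tray xy -51.99360004201269 -201.00125101150175
green (302, 339, 21, 17) 317.0 tray xy 0.8674736668100856 -7.817971940714012
```

View pics/wipe2.png

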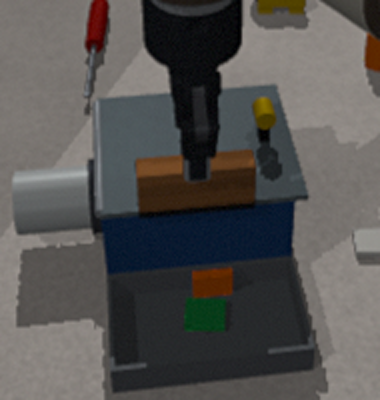

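Both chips are in the tray: orange at (212,282) and green at (206,315) in the crop. I carry the scraper back.

jog_arm(
  series=[
    [0,0,-0.04,0,0,0,1],
    [0,0,-0.084,0,0,0,1],
    [0,0,-0.084,0,0,0,1],
  ],
)

```text
t: 7.55
tool_pos: [526.2, 227.2, 235.3]
ee_rot: [-0.31, 3.116, 0.01]
force: [0.0, 0.6, -0.9]
opening: 21.5
gripper_force: 59.8
```

jog_arm(
  series=[
    [0.148,-0.304,0,0,0,19.6,1],
    [0.148,-0.304,0,0,0,19.6,1],
    [0.148,-0.304,0,0,0,19.6,1],
    [0.148,-0.304,0,0,0,19.6,1],
    [0.148,-0.304,0,0,0,19.6,1],
    [0.148,-0.304,0,0,0,19.6,1],
    [0.148,-0.304,0,0,0,19.6,1],
    [0.148,-0.304,0,0,0,19.6,1],
  ],
)

```text
t: 8.35
tool_pos: [435.9, -104.8, 228.2]
ee_rot: [-0.237, -3.13, -0.002]
force: [0.2, -0.3, -1.3]
opening: 21.4
gripper_force: 59.9
```

jog_arm(
  series=[
    [0.001,0,0.05,0,0,0,1],
    [0.001,0,0.1,0,0,0,1],
    [0.001,0,0.14,0,0,0,1],
    [0.001,0,0.165,0,0,0,1],
    [0.001,0,0.18,0,0,0,1],
    [0.001,0,0.186,0,0,0,1],
    [0.001,0,0.188,0,0,0,1],
    [0.001,0,0.188,0,0,0,1],
  ],
)

```text
t: 9.15
tool_pos: [437.6, -102.1, 41.9]
ee_rot: [0.227, 3.133, 0.001]
force: [-0.1, -0.3, -1.7]
opening: 21.9
gripper_force: 59.9
```

jog_arm(
  series=[
    [0,0,0.001,0,0,0,1],
    [0,0,0.002,0,0,0,1],
    [0,0,0.002,0,0,0,1],
    [0,0,0.002,0,0,0,0],
    [0,0,0.002,0,0,0,0],
    [0,0,0.002,0,0,0,0],
    [0,0,0.002,0,0,0,0],
    [0,0,0.002,0,0,0,0],
  ],
)

```text
t: 9.95
tool_pos: [437.3, -102.6, 39.9]
ee_rot: [0.227, 3.133, 0.0]
force: [-0.2, -1.2, 0.7]
opening: 85.3
gripper_force: 0.0
```

jog_arm(
  series=[
    [0,0,0,0,0,0,0],
    [0,0,0,0,0,0,0],
    [0,0,-0.04,0,0,0,0],
    [0,0,-0.09,0,0,0,0],
    [0,0,-0.14,0,0,0,0],
    [0,0,-0.19,0,0,0,0],
    [0,0,-0.19,0,0,0,0],
  ],
)

```text
t: 10.65
tool_pos: [441.4, -102.8, 237.2]
ee_rot: [0.224, 3.117, 0.001]
force: [0.4, -0.1, -0.3]
opening: 85.2
gripper_force: 0.0
```

Run:
```python
from h import *
p,q=load(); print(p); p[2]=229.8; json.dump([p.tolist(),q.as_rotvec().tolist()],open("cmd.json","w"))
b=YAW+np.pi/2
def kn(t,dz=0): r=159.1; return (box(85-r*np.cos(.228+t),0,100+dz+r*np.sin(.228+t)),b,1)
K=box(-70,0,0)[:2]
plan([[(K+[230],b,0)],[(K+[139],b,0)],[kn(.1*i,3) for i in range(1,9)],[kn(.1*i,3) for i in range(9,17)]])
a=ctrl.get_image("side"); 
for nm,lo,hi,roi in(("knob",(17,120,70),(30,255,255),(325,230,360,262)),("wood",(4,100,40),(16,200,255),(325,200,385,235))):
    for c in blobs(a,lo,hi,15,roi)[:2]:print("side",nm,cv2.contourArea(c),cv2.boundingRect(c))
```

```text
[ 437.14164823 -102.45458286   39.8       ]
[[0.003, 0.236, 0.0, 0.0, 0.0, -19.6, 0.0]]
[[0.0, 0.0, 0.091, 0.0, 0.0, 0.0, 0.0]]
[[-0.005, 0.0, -0.015, 0.0, 0.0, 0.0, 1.0], [-0.011, 0.0, -0.03, 0.0, 0.0, 0.0, 1.0], [-0.018, 0.0, -0.044, 0.0, 0.0, 0.0, 1.0], [-0.027, 0.0, -0.058, 0.0, 0.0, 0.0, 1.0], [-0.037, 0.0, -0.07, 0.0, 0.0, 0.0, 1.0], [-0.048, 0.0, -0.081, 0.0, 0.0, 0.0, 1.0], [-0.06, 0.0, -0.092, 0.0, 0.0, 0.0, 1.0], [-0.073, 0.0, -0.1, 0.0, 0.0, 0.0, 1.0]]
[[-0.014, 0.0, -0.008, 0.0, 0.0, 0.0, 1.0], [-0.029, 0.0, -0.014, 0.0, 0.0, 0.0, 1.0], [-0.044, 0.0, -0.019, 0.0, 0.0, 0.0, 1.0], [-0.06, 0.0, -0.022, 0.0, 0.0, 0.0, 1.0], [-0.075, 0.0, -0.023, 0.0, 0.0, 0.0, 1.0], [-0.091, 0.0, -0.023, 0.0, 0.0, 0.0, 1.0], [-0.107, 0.0, -0.021, 0.0, 0.0, 0.0, 1.0], [-0.123, 0.0, -0.018, 0.0, 0.0, 0.0, 1.0]]
side knob 116.0 (336, 239, 12, 15)
side wood 701.0 (337, 207, 42, 24)
```

The scraper is back standing at its old spot (side view box 337,207,42,24), and the flap is still shut. Next is the knob.

jog_arm(
  series=[
    [0.003,0.236,0,0,0,-19.6,0],
    [0.003,0.236,0,0,0,-19.6,0],
    [0.003,0.236,0,0,0,-19.6,0],
    [0.003,0.236,0,0,0,-19.6,0],
    [0.003,0.236,0,0,0,-19.6,0],
    [0.003,0.236,0,0,0,-19.6,0],
    [0.003,0.236,0,0,0,-19.6,0],
  ],
  squeeze=40,
)

```text
t: 11.4
tool_pos: [467.4, 131.7, 228.0]
ee_rot: [0.311, -3.122, 0.002]
force: [-0.2, -0.7, -1.1]
opening: 85.3
gripper_force: 0.0
```

jog_arm(
  series=[
    [0,0,0.045,0,0,0,0],
    [0,0,0.08,0,0,0,0],
    [0,0,0.091,0,0,0,0],
    [0,0,0.091,0,0,0,0],
    [0,0,0.091,0,0,0,0],
  ],
)

```text
t: 11.9
tool_pos: [469.3, 131.2, 140.0]
ee_rot: [-0.308, 3.124, 0.001]
force: [0.7, 0.9, 0.3]
opening: 85.3
gripper_force: 0.0
```

jog_arm(
  series=[
    [0,0,0,0,0,0,1],
    [0,0,0,0,0,0,1],
    [0,0,0,0,0,0,1],
    [0,0,0,0,0,0,1],
    [0,0,0,0,0,0,1],
    [0,0,0,0,0,0,1],
    [0,0,0,0,0,0,1],
    [0,0,0,0,0,0,1],
  ],
)

```text
t: 12.7
tool_pos: [468.5, 132.1, 139.5]
ee_rot: [-0.31, 3.125, 0.002]
force: [-3.7, 4.3, 5.3]
opening: 20.4
gripper_force: 39.3
```

jog_arm(
  series=[
    [-0.005,0,-0.015,0,0,0,1],
    [-0.011,0,-0.03,0,0,0,1],
    [-0.018,0,-0.044,0,0,0,1],
    [-0.027,0,-0.058,0,0,0,1],
    [-0.037,0,-0.07,0,0,0,1],
    [-0.048,0,-0.081,0,0,0,1],
    [-0.06,0,-0.092,0,0,0,1],
    [-0.073,0,-0.1,0,0,0,1],
  ],
)

```text
t: 13.5
tool_pos: [540.4, 145.4, 239.2]
ee_rot: [-0.309, 3.126, -0.001]
force: [0.7, 0.1, 0.3]
opening: 0.1
gripper_force: 0.0
```

Run:
```python
from h import *
s=ctrl.sense(); print(s["t"],s["tool_pos"],s["force"],s["opening"],s["gripper_force"])
save(ctrl.get_image("side"),"flap1.png",(210,90,430,340),2)
```

```text
13.5 [540.42839742 145.37532835 239.15436762] [0.74384096 0.10004278 0.30993559] 0.1287135846692483 0.0
```

View pics/flap1.png

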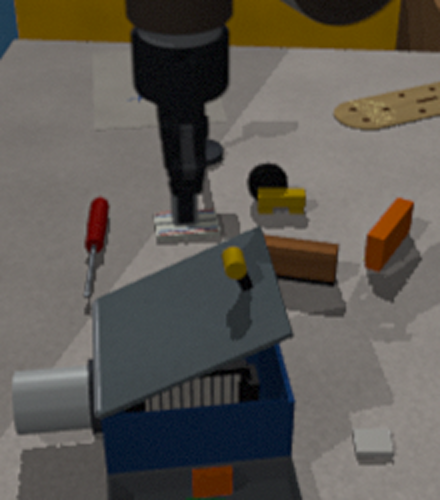

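The knob slipped out of the pads partway: it is now at full-image (327,221), with the flap at about 0.4 rad. I measure the flap angle and regrip harder and slower.

```bash
cat >> h.py <<'E'
B=YAW+np.pi/2
def kn(t,g=1,dz=0): r=159.1; return (box(85-r*np.cos(.228+t),0,100+dz+r*np.sin(.228+t)),B,g)
def knobpx(roi=(300,150,360,262)):
    a=ctrl.get_image("side"); c=blobs(a,(17,120,60),(30,255,255),15,roi)
    return [(np.array(cv2.boundingRect(k)),cv2.contourArea(k)) for k in c[:2]]
E
python3 - <<'E'
from h import *
b=knobpx()
print(b, load()[0]); b=b[0][0]; uv=b[:2]+b[2:]/2-.5
ts=np.arange(0,1.7,.01); d=[np.linalg.norm(proj("side",kn(t)[0])[0]-uv) for t in ts]; i=int(np.argmin(d)); t=ts[i]
print("theta",t,d[i],kn(t)[0])
p,q=load(); p=np.array(kn(.8,1,3)[0]); json.dump([p.tolist(),q.as_rotvec().tolist()],open("cmd.json","w"))
k=kn(t,0); up=(k[0][:2]+[260],B,0)
plan([[up],[(k[0],B,0)],[(k[0],B,1)],[kn(t+.05*i) for i in range(1,9)],[kn(t+.4+.05*i) for i in range(1,9)],[kn(t+.8+.05*i) for i in range(1,9)]])
E
```

```text
[(array([339, 184,  21,  13]), 215.0), (array([321, 213,  12,  17]), 136.0)] [660.44160737 169.91201624 256.8       ]
theta 0.48 37.137325836262995 [np.float64(502.03813748113225), np.float64(138.1455214500602), np.float64(203.4652349680233)]
[[0.039, 0.0, -0.021, 0.0, 0.0, 0.0, 0.0]]
[[0.0, 0.0, 0.057, 0.0, 0.0, 0.0, 0.0]]
[[0.0, 0.0, 0.0, 0.0, 0.0, 0.0, 1.0]]
[[-0.006, 0.0, -0.006, 0.0, 0.0, 0.0, 1.0], [-0.011, 0.0, -0.012, 0.0, 0.0, 0.0, 1.0], [-0.017, 0.0, -0.017, 0.0, 0.0, 0.0, 1.0], [-0.023, 0.0, -0.022, 0.0, 0.0, 0.0, 1.0], [-0.03, 0.0, -0.027, 0.0, 0.0, 0.0, 1.0], [-0.036, 0.0, -0.031, 0.0, 0.0, 0.0, 1.0], [-0.043, 0.0, -0.035, 0.0, 0.0, 0.0, 1.0], [-0.05, 0.0, -0.039, 0.0, 0.0, 0.0, 1.0]]
[[-0.007, 0.0, -0.004, 0.0, 0.0, 0.0, 1.0], [-0.015, 0.0, -0.007, 0.0, 0.0, 0.0, 1.0], [-0.022, 0.0, -0.009, 0.0, 0.0, 0.0, 1.0], [-0.03, 0.0, -0.011, 0.0, 0.0, 0.0, 1.0], [-0.038, 0.0, -0.013, 0.0, 0.0, 0.0, 1.0], [-0.045, 0.0, -0.015, 0.0, 0.0, 0.0, 1.0], [-0.053, 0.0, -0.016, 0.0, 0.0, 0.0, 1.0], [-0.061, 0.0, -0.017, 0.0, 0.0, 0.0, 1.0]]
[[-0.008, 0.0, 0.0, 0.0, 0.0, 0.0, 1.0], [-0.016, 0.0, 0.0, 0.0, 0.0, 0.0, 1.0], [-0.024, 0.0, 0.001, 0.0, 0.0, 0.0, 1.0], [-0.032, 0.0, 0.002, 0.0, 0.0, 0.0, 1.0], [-0.04, 0.0, 0.003, 0.0, 0.0, 0.0, 1.0], [-0.048, 0.0, 0.005, 0.0, 0.0, 0.0, 1.0], [-0.055, 0.0, 0.007, 0.0, 0.0, 0.0, 1.0], [-0.063, 0.0, 0.009, 0.0, 0.0, 0.0, 1.0]]
```

Run:
```python
from h import *
print("shut check",proj("side",kn(0)[0])[0],"seen 341.5,246")
uv=np.array([326.5,221])
ts=np.arange(0,1.7,.01); d=[np.linalg.norm(proj("side",kn(t)[0])[0]-uv) for t in ts]; i=int(np.argmin(d)); t=ts[i]
print("theta",t,d[i],proj("side",kn(t)[0])[0],kn(t)[0])
p,q=load(); p=np.array(kn(.8,1,3)[0]); json.dump([p.tolist(),q.as_rotvec().tolist()],open("cmd.json","w"))
k=kn(t,0); up=(k[0][:2]+[260],B,0)
plan([[up],[(k[0],B,0)],[(k[0],B,1)],[kn(t+.05*i) for i in range(1,9)],[kn(t+.4+.05*i) for i in range(1,9)],[kn(t+.8+.05*i) for i in range(1,9)]])
```

```text
shut check [342.4168773  245.83019999] seen 341.5,246
theta 0.43 0.8960862837323661 [327.1899787  220.42824829] [np.float64(497.11615984854836), np.float64(137.15803150655347), np.float64(197.29532069477725)]
[[0.044, 0.0, -0.021, 0.0, 0.0, 0.0, 0.0]]
[[0.0, 0.0, 0.063, 0.0, 0.0, 0.0, 0.0]]
[[0.0, 0.0, 0.0, 0.0, 0.0, 0.0, 1.0]]
[[-0.005, 0.0, -0.006, 0.0, 0.0, 0.0, 1.0], [-0.011, 0.0, -0.012, 0.0, 0.0, 0.0, 1.0], [-0.016, 0.0, -0.018, 0.0, 0.0, 0.0, 1.0], [-0.022, 0.0, -0.023, 0.0, 0.0, 0.0, 1.0], [-0.028, 0.0, -0.028, 0.0, 0.0, 0.0, 1.0], [-0.035, 0.0, -0.033, 0.0, 0.0, 0.0, 1.0], [-0.041, 0.0, -0.037, 0.0, 0.0, 0.0, 1.0], [-0.048, 0.0, -0.041, 0.0, 0.0, 0.0, 1.0]]
[[-0.007, 0.0, -0.004, 0.0, 0.0, 0.0, 1.0], [-0.014, 0.0, -0.008, 0.0, 0.0, 0.0, 1.0], [-0.022, 0.0, -0.011, 0.0, 0.0, 0.0, 1.0], [-0.029, 0.0, -0.013, 0.0, 0.0, 0.0, 1.0], [-0.037, 0.0, -0.015, 0.0, 0.0, 0.0, 1.0], [-0.045, 0.0, -0.017, 0.0, 0.0, 0.0, 1.0], [-0.052, 0.0, -0.019, 0.0, 0.0, 0.0, 1.0], [-0.06, 0.0, -0.02, 0.0, 0.0, 0.0, 1.0]]
[[-0.008, 0.0, -0.001, 0.0, 0.0, 0.0, 1.0], [-0.016, 0.0, -0.001, 0.0, 0.0, 0.0, 1.0], [-0.024, 0.0, -0.001, 0.0, 0.0, 0.0, 1.0], [-0.032, 0.0, 0.0, 0.0, 0.0, 0.0, 1.0], [-0.04, 0.0, 0.001, 0.0, 0.0, 0.0, 1.0], [-0.048, 0.0, 0.002, 0.0, 0.0, 0.0, 1.0], [-0.056, 0.0, 0.004, 0.0, 0.0, 0.0, 1.0], [-0.063, 0.0, 0.006, 0.0, 0.0, 0.0, 1.0]]
```

jog_arm(
  series=[
    [0,0,-0.021,0,0,0,0],
    [0.044,0,-0.021,0,0,0,0],
    [0.044,0,-0.021,0,0,0,0],
    [0.044,0,-0.021,0,0,0,0],
    [0.044,0,-0.021,0,0,0,0],
    [0.044,0,-0.021,0,0,0,0],
  ],
  squeeze=100,
)

```text
t: 14.2
tool_pos: [497.2, 137.2, 259.5]
ee_rot: [0.309, -3.126, 0.0]
force: [-0.4, 0.1, -0.3]
opening: 84.5
gripper_force: 0.0
```

jog_arm(
  series=[
    [0,0,0.04,0,0,0,0],
    [0,0,0.066,0,0,0,0],
    [0,0,0.066,0,0,0,0],
    [0,0,0.066,0,0,0,0],
  ],
)

```text
t: 14.6
tool_pos: [497.6, 137.2, 194.1]
ee_rot: [-0.31, 3.126, -0.001]
force: [0.7, -0.6, 1.4]
opening: 85.5
gripper_force: 0.0
```

jog_arm(
  series=[
    [0,0,0,0,0,0,1],
    [0,0,0,0,0,0,1],
    [0,0,0,0,0,0,1],
    [0,0,0,0,0,0,1],
    [0,0,0,0,0,0,1],
    [0,0,0,0,0,0,1],
    [0,0,0,0,0,0,1],
    [0,0,0,0,0,0,1],
  ],
)

```text
t: 15.4
tool_pos: [496.3, 138.0, 194.4]
ee_rot: [-0.31, 3.126, 0.003]
force: [-3.1, 3.2, 3.1]
opening: 19.9
gripper_force: 98.1
```

jog_arm(
  series=[
    [-0.005,0,-0.006,0,0,0,1],
    [-0.011,0,-0.012,0,0,0,1],
    [-0.016,0,-0.018,0,0,0,1],
    [-0.022,0,-0.023,0,0,0,1],
  ],
)

```text
t: 15.8
tool_pos: [514.8, 141.8, 214.5]
ee_rot: [0.307, -3.117, -0.001]
force: [-6.5, 5.6, -3.7]
opening: 20.0
gripper_force: 98.6
```

jog_arm(
  series=[
    [-0.006,0,-0.005,0,0,0,1],
    [-0.013,0,-0.01,0,0,0,1],
    [-0.019,0,-0.014,0,0,0,1],
    [-0.026,0,-0.018,0,0,0,1],
  ],
)

```text
t: 16.2
tool_pos: [543.8, 147.8, 230.9]
ee_rot: [0.302, -3.124, -0.005]
force: [4.2, 3.9, -13.8]
opening: 19.1
gripper_force: 100.1
```

Run:
```python
from h import *
for b,a in knobpx((290,150,338,240)): print(b,a)
for t in(.43,.6,.7,.75,.8,.83): print(t,proj("side",kn(t)[0])[0],np.round(kn(t)[0]))
print(proj("side",ctrl.sense()["tool_pos"]), ctrl.sense()["opening"],ctrl.sense()["force"])
```

```text
[301 199  10  16] 54.0
0.43 [327.1899787  220.42824829] [497. 137. 197.]
0.6 [316.93865907 212.0384943 ] [515. 141. 217.]
0.7 [309.910957   207.76569524] [527. 143. 227.]
0.75 [306.14550341 205.84010282] [533. 144. 232.]
0.8 [302.22500238 204.06547052] [540. 146. 236.]
0.83 [299.80262818 203.07621613] [544. 147. 239.]
[[299.29874117 206.9350394 ]] 18.908829233065546 [  5.73463486   4.61769033 -11.7695693 ]
```

The bar spins in the pads and creeps out, so the knob now lags at about (306,207). I release it and push the front edge of the flap up from underneath with closed fingers instead.

Run:
```python
from h import *
json.dump([box(6.7,0,235.3),rdown(B).as_rotvec().tolist()],open("cmd.json","w"))
e=lambda t:(box(85-182*np.cos(t)-11,0,100+182*np.sin(t)),B,1)
plan([[(box(6.7,0,235.3),B,0)],[(box(6.7,0,315),B,0)],[(box(-105,0,315),B,1)],[(box(-105,0,225),B,1)],
 [e(t) for t in (.5,.55,.6,.65,.7,.75,.8,.85)],[e(t) for t in np.arange(.9,1.26,.05)],[e(t) for t in (1.3,1.35,1.4,1.45,1.5,1.55,1.58,1.58)]])
```

```text
[[0.0, 0.0, 0.0, 0.0, 0.0, 0.0, 0.0]]
[[0.0, 0.0, -0.08, 0.0, 0.0, 0.0, 0.0]]
[[0.112, 0.0, 0.0, 0.0, 0.0, 0.0, 1.0]]
[[0.0, 0.0, 0.09, 0.0, 0.0, 0.0, 1.0]]
[[-0.02, 0.0, 0.038, 0.0, 0.0, 0.0, 1.0], [-0.024, 0.0, 0.03, 0.0, 0.0, 0.0, 1.0], [-0.029, 0.0, 0.023, 0.0, 0.0, 0.0, 1.0], [-0.034, 0.0, 0.015, 0.0, 0.0, 0.0, 1.0], [-0.04, 0.0, 0.008, 0.0, 0.0, 0.0, 1.0], [-0.046, 0.0, 0.001, 0.0, 0.0, 0.0, 1.0], [-0.052, 0.0, -0.005, 0.0, 0.0, 0.0, 1.0], [-0.059, 0.0, -0.011, 0.0, 0.0, 0.0, 1.0]]
[[-0.007, 0.0, -0.006, 0.0, 0.0, 0.0, 1.0], [-0.014, 0.0, -0.012, 0.0, 0.0, 0.0, 1.0], [-0.022, 0.0, -0.017, 0.0, 0.0, 0.0, 1.0], [-0.03, 0.0, -0.022, 0.0, 0.0, 0.0, 1.0], [-0.038, 0.0, -0.026, 0.0, 0.0, 0.0, 1.0], [-0.046, 0.0, -0.03, 0.0, 0.0, 0.0, 1.0], [-0.054, 0.0, -0.033, 0.0, 0.0, 0.0, 1.0], [-0.063, 0.0, -0.036, 0.0, 0.0, 0.0, 1.0]]
[[-0.009, 0.0, -0.003, 0.0, 0.0, 0.0, 1.0], [-0.017, 0.0, -0.005, 0.0, 0.0, 0.0, 1.0], [-0.026, 0.0, -0.007, 0.0, 0.0, 0.0, 1.0], [-0.035, 0.0, -0.008, 0.0, 0.0, 0.0, 1.0], [-0.044, 0.0, -0.009, 0.0, 0.0, 0.0, 1.0], [-0.054, 0.0, -0.01, 0.0, 0.0, 0.0, 1.0], [-0.059, 0.0, -0.01, 0.0, 0.0, 0.0, 1.0], [-0.059, 0.0, -0.01, 0.0, 0.0, 0.0, 1.0]]
```

jog_arm(
  series=[
    [0,0,0,0,0,0,0],
    [0,0,0,0,0,0,0],
    [0,0,0,0,0,0,0],
    [0,0,0,0,0,0,0],
    [0,0,-0.04,0,0,0,0],
    [0,0,-0.08,0,0,0,0],
    [0,0,-0.08,0,0,0,0],
  ],
)

```text
t: 16.95
tool_pos: [546.4, 146.9, 322.2]
ee_rot: [-0.309, 3.113, 0.005]
force: [-0.6, -0.6, -0.3]
opening: 85.6
gripper_force: 0.0
```

Run:
```python
from h import *
print(box(6.7,0,315),ctrl.sense()["tool_pos"])
for b,a in knobpx((290,150,338,240)): print(b,a)
```

```text
[np.float64(543.7690951059064), np.float64(146.51794897077093), 315] [546.44975492 146.92372848 322.16462631]
[298 198  12  16] 136.5
```

jog_arm(
  series=[
    [0.05,0,0,0,0,0,1],
    [0.1,0,0,0,0,0,1],
    [0.112,0,0,0,0,0,1],
    [0.112,0,0,0,0,0,1],
    [0.112,0,0,0,0,0,1],
  ],
)

```text
t: 17.5
tool_pos: [434.3, 124.7, 315.0]
ee_rot: [-0.31, 3.125, 0.001]
force: [-0.6, -0.3, 0.4]
opening: 12.1
gripper_force: 0.0
```

jog_arm(
  series=[
    [0,0,0.045,0,0,0,1],
    [0,0,0.09,0,0,0,1],
    [-0.02,0,0.05,0,0,0,1],
    [-0.034,0,0.015,0,0,0,1],
    [-0.04,0,0.008,0,0,0,1],
  ],
)

```text
t: 18.0
tool_pos: [476.7, 132.9, 309.1]
ee_rot: [-0.308, 3.121, -0.001]
force: [0.2, -0.4, 1.3]
opening: 0.0
gripper_force: 0.0
```

jog_arm(
  series=[
    [0.04,0,0,0,0,0,1],
    [0.04,0,0.04,0,0,0,1],
    [0.04,0,0.082,0,0,0,1],
    [0.04,0,0.082,0,0,0,1],
  ],
)

```text
t: 18.4
tool_pos: [431.4, 123.1, 219.7]
ee_rot: [0.306, -3.115, 0.007]
force: [-0.4, -1.1, -0.6]
opening: -0.5
gripper_force: 0.0
```

jog_arm(
  series=[
    [-0.034,0,0.015,0,0,0,1],
    [-0.04,0,0.008,0,0,0,1],
    [-0.046,0,0.001,0,0,0,1],
    [-0.052,0,-0.005,0,0,0,1],
    [-0.059,0,-0.011,0,0,0,1],
  ],
)

```text
t: 18.9
tool_pos: [492.6, 136.4, 237.7]
ee_rot: [-0.309, 3.124, 0.002]
force: [-0.5, 0.1, 0.3]
opening: -0.1
gripper_force: 0.0
```

jog_arm(
  series=[
    [-0.007,0,-0.006,0,0,0,1],
    [-0.014,0,-0.012,0,0,0,1],
    [-0.022,0,-0.017,0,0,0,1],
    [-0.03,0,-0.022,0,0,0,1],
  ],
)

```text
t: 19.3
tool_pos: [521.9, 142.1, 258.4]
ee_rot: [-0.309, 3.126, 0.0]
force: [-0.7, 0.4, -0.2]
opening: -0.1
gripper_force: 0.0
```

Run:
```python
from h import *
p=ctrl.sense()["tool_pos"]; print(p,[np.round(box(85-182*np.cos(t)-11,0,100+182*np.sin(t))) for t in (.85,1.05)])
for b,a in knobpx((255,150,320,230)): print(b,a)
for t in(.8,.9,1,1.1,1.2,1.3,1.4,1.5,1.6): print(t,proj("side",kn(t)[0])[0])
```

```text
[521.85081214 142.07529952 258.37260248] [array([492., 136., 237.]), array([521., 142., 258.])]
[298 198  12  16] 135.5
0.8 [302.22500238 204.06547052]
0.9 [293.96177775 200.99790927]
1 [285.21474244 198.61572833]
1.1 [276.08859689 196.96261566]
1.2 [266.69756709 196.07172996]
1.3 [257.16324604 195.96444279]
1.4 [247.61206095 196.64940269]
1.5 [238.1724647  198.12198584]
1.6 [228.97197357 200.36417678]
```

The knob has not moved (θ≈0.78), so the fingertips passed above the edge. I back off and go 25 mm deeper.

Run:
```python
from h import *
json.dump([box(85-182*np.cos(1.05)-11,0,257.9),rdown(B).as_rotvec().tolist()],open("cmd.json","w"))
e=lambda t:(box(85-182*np.cos(t)-9,0,75+182*np.sin(t)),B,1)
plan([[(box(-95,0,258),B,1)],[(box(-95,0,200),B,1)],
 [e(t) for t in (.65,.7,.75,.8,.85,.9)],[e(t) for t in np.arange(.95,1.31,.05)],[e(t) for t in (1.35,1.4,1.45,1.5,1.55,1.58,1.58)]])
```

```text
[[0.078, 0.0, 0.0, 0.0, 0.0, 0.0, 1.0]]
[[0.0, 0.0, 0.058, 0.0, 0.0, 0.0, 1.0]]
[[-0.026, 0.0, 0.015, 0.0, 0.0, 0.0, 1.0], [-0.031, 0.0, 0.008, 0.0, 0.0, 0.0, 1.0], [-0.037, 0.0, 0.001, 0.0, 0.0, 0.0, 1.0], [-0.044, 0.0, -0.006, 0.0, 0.0, 0.0, 1.0], [-0.05, 0.0, -0.012, 0.0, 0.0, 0.0, 1.0], [-0.057, 0.0, -0.018, 0.0, 0.0, 0.0, 1.0]]
[[-0.008, 0.0, -0.005, 0.0, 0.0, 0.0, 1.0], [-0.015, 0.0, -0.01, 0.0, 0.0, 0.0, 1.0], [-0.023, 0.0, -0.015, 0.0, 0.0, 0.0, 1.0], [-0.031, 0.0, -0.019, 0.0, 0.0, 0.0, 1.0], [-0.039, 0.0, -0.023, 0.0, 0.0, 0.0, 1.0], [-0.048, 0.0, -0.027, 0.0, 0.0, 0.0, 1.0], [-0.056, 0.0, -0.03, 0.0, 0.0, 0.0, 1.0], [-0.065, 0.0, -0.032, 0.0, 0.0, 0.0, 1.0]]
[[-0.009, 0.0, -0.003, 0.0, 0.0, 0.0, 1.0], [-0.018, 0.0, -0.004, 0.0, 0.0, 0.0, 1.0], [-0.027, 0.0, -0.006, 0.0, 0.0, 0.0, 1.0], [-0.036, 0.0, -0.007, 0.0, 0.0, 0.0, 1.0], [-0.045, 0.0, -0.007, 0.0, 0.0, 0.0, 1.0], [-0.05, 0.0, -0.007, 0.0, 0.0, 0.0, 1.0], [-0.05, 0.0, -0.007, 0.0, 0.0, 0.0, 1.0]]
```

jog_arm(
  series=[
    [0.04,0,0,0,0,0,1],
    [0.079,0,0,0,0,0,1],
    [0.079,0,0,0,0,0,1],
    [0.079,0,0.03,0,0,0,1],
    [0.079,0,0.058,0,0,0,1],
    [0.079,0,0.058,0,0,0,1],
  ],
)

```text
t: 19.95
tool_pos: [441.9, 125.4, 196.7]
ee_rot: [0.307, -3.119, 0.005]
force: [-0.5, 0.5, 1.0]
opening: -0.3
gripper_force: 0.0
```

jog_arm(
  series=[
    [-0.026,0,0.015,0,0,0,1],
    [-0.031,0,0.008,0,0,0,1],
    [-0.037,0,0.001,0,0,0,1],
    [-0.044,0,-0.006,0,0,0,1],
    [-0.05,0,-0.012,0,0,0,1],
    [-0.057,0,-0.018,0,0,0,1],
  ],
)

```text
t: 20.55
tool_pos: [499.6, 137.6, 218.8]
ee_rot: [0.309, -3.126, -0.001]
force: [-1.2, 0.1, 0.6]
opening: -0.3
gripper_force: 1.0
```

Run:
```python
from h import *
p=ctrl.sense(); print(p["tool_pos"],p["force"])
for b,a in knobpx((255,150,320,230)): print(b,a)
save(ctrl.get_image("side"),"flap2.png",(210,90,430,340),2)
```

```text
[499.59282199 137.6111405  218.84982244] [-1.21102599  0.11955675  0.58300548]
[288 194  12  17] 137.5
```

The knob is now at (294,202), θ≈0.9, so the push works. I continue.

jog_arm(
  series=[
    [-0.008,0,-0.005,0,0,0,1],
    [-0.015,0,-0.01,0,0,0,1],
    [-0.023,0,-0.015,0,0,0,1],
    [-0.031,0,-0.019,0,0,0,1],
    [-0.039,0,-0.023,0,0,0,1],
    [-0.048,0,-0.027,0,0,0,1],
    [-0.056,0,-0.03,0,0,0,1],
    [-0.065,0,-0.032,0,0,0,1],
  ],
)

```text
t: 21.45
tool_pos: [564.3, 150.5, 250.0]
ee_rot: [-0.309, 3.126, -0.0]
force: [-2.7, 0.6, 1.5]
opening: -0.1
gripper_force: 1.0
```

jog_arm(
  series=[
    [-0.009,0,-0.003,0,0,0,1],
    [-0.018,0,-0.004,0,0,0,1],
    [-0.027,0,-0.006,0,0,0,1],
    [-0.036,0,-0.007,0,0,0,1],
    [-0.045,0,-0.007,0,0,0,1],
    [-0.05,0,-0.007,0,0,0,1],
    [-0.05,0,-0.007,0,0,0,1],
  ],
)

```text
t: 22.15
tool_pos: [613.5, 160.3, 256.6]
ee_rot: [-0.309, 3.125, -0.0]
force: [0.3, -0.2, 0.9]
opening: -0.1
gripper_force: 0.0
```

Run:
```python
from h import *
p=ctrl.sense(); print(p["tool_pos"],p["force"],load()[0])
for b,a in knobpx((215,150,320,230)): print(b,a)
plan([[(box(0,0,260),B,0)],[(box(0,0,88),B,0)],[(box(0,0,88),B,1)],[(box(0,0,210),B,1)]])
```

```text
[613.49859983 160.34458426 256.61857817] [ 0.3350948  -0.22482376  0.85316535] [613.12900273 160.43353664 256.9       ]
[223 193  12  17] 140.0
[[0.077, 0.0, -0.003, 0.0, 0.0, 0.0, 0.0]]
[[0.0, 0.0, 0.172, 0.0, 0.0, 0.0, 0.0]]
[[0.0, 0.0, 0.0, 0.0, 0.0, 0.0, 1.0]]
[[0.0, 0.0, -0.122, 0.0, 0.0, 0.0, 1.0]]
```

The flap is at θ≈1.6. I move over the plate and check the tab with the wrist camera.

jog_arm(
  series=[
    [0.04,0,-0.003,0,0,0,0],
    [0.077,0,-0.003,0,0,0,0],
    [0.077,0,-0.003,0,0,0,0],
    [0.077,0,-0.003,0,0,0,0],
    [0.077,0,-0.003,0,0,0,0],
  ],
  squeeze=60,
)

```text
t: 22.7
tool_pos: [537.8, 145.4, 260.4]
ee_rot: [-0.309, 3.125, 0.001]
force: [-0.7, 0.8, 0.5]
opening: 71.8
gripper_force: 0.0
```

Run:
```python
from h import *
s=ctrl.sense(); print(s["tool_pos"],box(0,0,0)); im=ctrl.get_image("wrist"); save(im,"w2.png")
m=cv2.inRange(hsv(im),(0,120,40),(6,255,255))|cv2.inRange(hsv(im),(172,120,40),(180,255,255))
cs=cv2.findContours(m,cv2.RETR_EXTERNAL,cv2.CHAIN_APPROX_NONE)[0]
for c in cs:
    if cv2.contourArea(c)>40:
        P=np.array([onz("wrist",p,95)[:2] for p in c.reshape(-1,2)+0.]).astype(np.float32); print(cv2.boundingRect(c),cv2.minAreaRect(P))
```

```text
[537.76825999 145.40899284 260.3531016 ] [np.float64(537.2), np.float64(145.2), 0]
(17, 225, 87, 22) ((648.3247680664062, -115.01459503173828), (21.493087768554688, 91.3206787109375), 6.3000807762146)
(315, 166, 13, 30) ((535.5592041015625, 145.54417419433594), (30.005126953125, 12.109993934631348), 11.656939506530762)
```

View pics/w2.png

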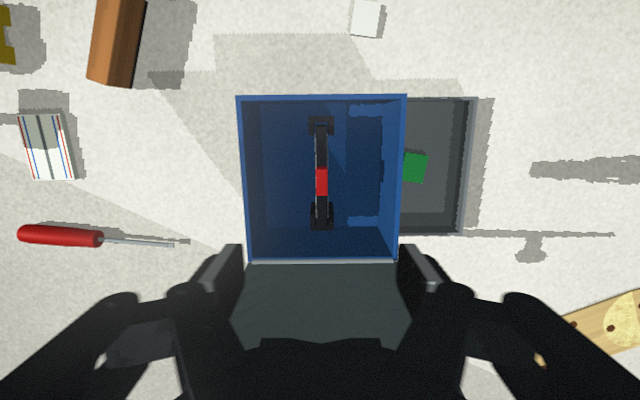

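The tab is at pixel (321,181), which gives (535.6,145.5), 30 x 12 mm and aligned, as predicted. I descend and grip.

jog_arm(
  series=[
    [0.001,0,0.05,0,0,0,0],
    [0.001,0,0.1,0,0,0,0],
    [0.001,0,0.14,0,0,0,0],
    [0.001,0,0.172,0,0,0,0],
    [0.001,0,0.172,0,0,0,0],
    [0.001,0,0.172,0,0,0,0],
  ],
)

```text
t: 23.35
tool_pos: [537.1, 145.1, 87.9]
ee_rot: [-0.31, 3.126, -0.001]
force: [0.3, 0.8, 1.4]
opening: 85.4
gripper_force: 0.0
```

jog_arm(
  series=[
    [0,0,0,0,0,0,1],
    [0,0,0,0,0,0,1],
    [0,0,0,0,0,0,1],
    [0,0,0,0,0,0,1],
    [0,0,0,0,0,0,1],
    [0,0,0,0,0,0,1],
    [0,0,0,0,0,0,1],
    [0,0,0,0,0,0,1],
  ],
)

```text
t: 24.15
tool_pos: [536.3, 145.0, 88.6]
ee_rot: [-0.31, 3.125, 0.0]
force: [-2.1, -0.2, 5.6]
opening: 8.5
gripper_force: 59.0
```

jog_arm(
  series=[
    [0,0,-0.02,0,0,0,1],
    [0,0,-0.04,0,0,0,1],
    [0,0,-0.06,0,0,0,1],
    [0,0,-0.08,0,0,0,1],
    [0,0,-0.1,0,0,0,1],
    [0,0,-0.12,0,0,0,1],
    [0,0,-0.12,0,0,0,1],
    [0,0,-0.12,0,0,0,1],
  ],
)

```text
t: 24.95
tool_pos: [535.3, 144.8, 206.8]
ee_rot: [0.308, -3.125, -0.001]
force: [0.3, 0.5, -1.3]
opening: 8.7
gripper_force: 58.6
```

Run:
```python
from h import *
s=ctrl.sense(); print(s["tool_pos"],s["gripper_force"],s["opening"],s["force"])
# lens: (578.5,-362.5,160), yaw .08
json.dump([box(-1,0,208),rdown(B).as_rotvec().tolist()],open("cmd.json","w"))
T=[578.5-100*np.sin(.08),-362.5+100*np.cos(.08),208]; print(T)
A=np.pi/2+.08; M=[545,-50,208]; N=[571,-200,208]
plan([[(M,A,1)],[(N,A,1)],[(T,A,1)]])
```

```text
[535.34059185 144.82890582 206.76096434] 58.60274976119399 8.715020238513867 [ 0.27078158  0.50091291 -1.3133768 ]
[np.float64(570.5085306030827), np.float64(-262.81982936973804), 208]
[[0.03, -0.193, 0.0, 0.0, 0.0, 6.8, 1.0]]
[[-0.014, -0.151, 0.0, 0.0, 0.0, 0.0, 1.0]]
[[0.005, -0.063, 0.0, 0.0, 0.0, 0.0, 1.0]]
```

jog_arm(
  series=[
    [0.004,-0.024,0,0,0,1,1],
    [0.008,-0.048,0,0,0,2,1],
    [0.012,-0.073,0,0,0,3,1],
    [0.016,-0.097,0,0,0,4,1],
    [0.02,-0.121,0,0,0,5,1],
    [0.024,-0.145,0,0,0,6,1],
    [0.027,-0.17,0,0,0,6.8,1],
    [0.03,-0.193,0,0,0,6.8,1],
  ],
)

```text
t: 25.75
tool_pos: [543.2, -51.4, 205.5]
ee_rot: [0.122, -3.135, -0.0]
force: [0.3, 0.6, -1.1]
opening: 8.4
gripper_force: 58.6
```

jog_arm(
  series=[
    [-0.002,-0.02,0,0,0,0,1],
    [-0.004,-0.04,0,0,0,0,1],
    [-0.006,-0.06,0,0,0,0,1],
    [-0.008,-0.08,0,0,0,0,1],
    [-0.01,-0.1,0,0,0,0,1],
    [-0.012,-0.12,0,0,0,0,1],
    [-0.014,-0.138,0,0,0,0,1],
    [-0.014,-0.151,0,0,0,0,1],
  ],
)

```text
t: 26.55
tool_pos: [569.3, -200.5, 205.3]
ee_rot: [0.122, -3.135, -0.002]
force: [0.2, -0.5, -0.7]
opening: 8.4
gripper_force: 58.6
```

jog_arm(
  series=[
    [0.001,-0.015,0,0,0,0,1],
    [0.002,-0.03,0,0,0,0,1],
    [0.003,-0.042,0,0,0,0,1],
    [0.004,-0.053,0,0,0,0,1],
    [0.005,-0.06,0,0,0,0,1],
    [0.005,-0.063,0,0,0,0,1],
    [0.005,-0.063,0,0,0,0,1],
    [0.005,-0.063,0,0,0,0,1],
  ],
)

```text
t: 27.35
tool_pos: [570.1, -262.6, 207.8]
ee_rot: [-0.124, 3.139, 0.0]
force: [-0.8, -0.2, -1.4]
opening: 8.5
gripper_force: 58.6
```

Run:
```python
from h import *
s=ctrl.sense(); print(s["t"],s["tool_pos"],s["ee_rot"],s["gripper_force"],s["opening"])
a=ctrl.get_image("side"); t=ctrl.get_image("top")
for b,k in knobpx((215,150,320,230)): print("knob",b)
for nm,lo,hi in(("orange",(4,170,60),(14,255,255)),("green",(50,90,40),(80,255,255))):
    for c in blobs(a,lo,hi,15,(255,300,375,390)): print(nm,cv2.boundingRect(c))
for c in blobs(a,(4,100,40),(16,200,255),50,(325,200,385,235)): print("wood",cv2.boundingRect(c))
print("expected plate corners side",proj("side",[(570.5+x,-257+x*.08,z) for x,z in((-55,124),(55,124),(55,194),(-55,194))]))
save(np.vstack([cv2.resize(a[70:230,230:390],None,fx=2,fy=2),cv2.resize(t[110:250,380:540],None,fx=2,fy=2)]),"end.png")
```

```text
27.35 [ 570.09855999 -262.57187265  207.84676815] [-1.23675312e-01  3.13911976e+00  2.47985037e-04] 58.64973234012723 8.488068321371433
knob [223 193  12  17]
orange (306, 323, 20, 16)
green (302, 338, 21, 18)
wood (337, 207, 42, 24)
expected plate corners side [[329.79101029 151.16810389]
 [287.22345686 151.20935402]
 [286.12522942 126.44635393]
 [330.13095048 126.40168946]]
```

View pics/end.png

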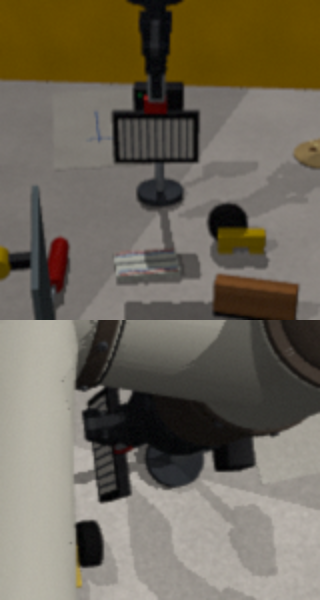

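The plate is upright in front of the lens: full-image side box about (286..329, 124..151), against an expected (286..330, 126..151). The chips, scraper and flap are all in place, so I hand in.

```bash
python3 -c "
from cell import ctrl
print(ctrl.job_done())"
```

```text
the job is handed in; nothing more can be done
None
```

I handed the job in at about 27 s with the plate held upright about 100 mm in front of the lens, both offcuts in the tray, the scraper back standing on the bench and the flap open at about 1.6 rad; no verdict came back, and the knob grip slipped twice, so I pushed the flap up by its front edge with closed fingers.

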